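# Short spin on the bench centrifuge

### The job

Give the tubes in the white bench centrifuge a short spin: push its open blue lid down until the catch holds it fully shut, then switch the machine on by pressing the raised far end of the black rocker, then press the orange short-spin key all the way in and keep it pressed, because the rotor runs only as long as the key is held. Finish while still holding the orange key down; leave the green and grey keys alone, never push the lid further open, and leave the marker, tube and forceps beside the machine lying where they are.

Things in the scene. Friction and masses are not known exactly. Their poses are not given: they have to be found in the camera images.
- centrifuge: White bench centrifuge, fixed, origin on the worktop under it. x points level from the control panel to the lid hinge, y left, z up. In mm: x = -140 (front) to 125, 210 wide, deck 105 high. Dark panel from x = -140 to -45, rising away from the robot at 16 degrees: near its front green, orange and grey round keys (left to right), a display behind them, the black rocker at the right.
- lid (a joint): Angle of the blue lid (rad): 0 shut, 0.6 to 0.95 at the start, 1.25 at most. 159 mm from hinge line to front edge (lip 7 mm more), 196 mm wide, 18 mm thick (a round boss of 100 mm in mid-lid adds 3 mm). A spring lifts it to about 0.7 when let go unlatched; the catch snaps in over the last 5 degrees, then holds it below 0.01. Shutting it takes 2 to 8 N near the front.
- lid_front (a point): Point on the lid's outer (upper) face, mid-width, 145 mm from the hinge line, 14 mm behind the front edge: a good place to push. It moves with the lid and has its axes: x from front edge to hinge, y left, z out of the outer face. While the lid is open this face looks up and away from the robot.
- lid_hinge (a point): Point on the hinge line of the lid, in the middle of its width, 108 mm above the worktop; the hinge line runs along the centrifuge's y. lid_front lies 145 mm from it along the lid and 19 mm off it across the lid.
- rocker (a joint): Angle of the black mains rocker (rad): 0 off (its far end stands raised), 0.40 on (far end down, near end raised). It is over-centre: past about 0.2 it snaps over and stays. It takes about 4 N at the mark. The rocker is 37 mm long up the slope of the panel and 25 mm wide, with a black frame round it.
- rocker_on_end (a point): Point on the face of the rocker's far (on) half at the white bar mark, 13.5 mm from the pivot; it goes down about 5.5 mm, square to the panel, when the rocker is pressed.
- short_spin_key (a joint): Travel of the orange key (m): 0 out, 0.0045 fully in. It moves square to the panel and is sprung: it starts to move at 1.4 N and is fully in at about 4.6 N, and it comes out again when let go.
- short_spin_key_top (a point): Centre of the top of the orange round key (22 mm across, standing 9 mm off the panel, 4 mm when fully in); it moves with the key.
- start_key (a joint): Travel of the green round key (m), 45 mm left of the orange one, same size and spring: leave it alone.
- release_key (a joint): Travel of the grey round key (m), 45 mm right of the orange one, same size and spring: leave it alone.
- marker_blue: Loose blue marker, 133 mm long, 14 mm thick, lying beside the right side of the machine. Origin at its middle, on the worktop.
- tube_50_c: Loose 50 ml tube with a green cap, 114 mm long, 33 mm thick, lying to the right of the machine. Origin at its middle, on the worktop.
- forceps_b: Loose steel forceps, 130 mm long, lying to the right of the tube. Origin at its middle, on the worktop.

How it is judged:
By the outcome, as a careful person would: the job done as asked, in the order asked, and still so for the second after the job is handed in, while the arm keeps its last pose, push and grip.
It also fails if it takes over 45 s, if anything falls off the work surface, if the arm or the gripper's body presses on something with over 40 N, if the wrist force passes 120 N, or if a joint passes its speed limit or range.

### The arm

A 6-joint arm with a two-finger parallel gripper is mounted at the origin on a cart in front of the work surface, level with it; the furniture and walls round the work are solid. World frame = base frame: x ahead of the robot, y to its left, z up, the work surface at z = 0. Lengths are in mm, angles in rad, forces in N, time in s.
With the tool pointing down it reaches from about 250 to 850 mm from the base axis. Payload 12.5 kg.
Tool frame: the origin (TCP) lies at the very end of the fingers, on their centre line; the grasp point (between the pads) lies 19 mm behind it; z points along the fingers, y is the line along which they close (so a half turn about z gives the same grasp; the last joint's range is limited). The gripper opens to 93 mm and grips with 3 to 60 N. Pads are 15 mm wide; open, the fingers measure 128 mm over their backs; the gripper's body (75 mm by 188 mm) begins 65 mm behind the grasp point.
Start: joints at [1.25, 0.351, 1.652, -0, 1.139, -0.085], TCP at [128.46, 534.773, 218.633] pointing down, gripper open.
Joint ranges: [-2.75, 2.75], [-0.79, 2.1], [0.01, 2.65], [-1.57, 4.71], [0.07, 3.14], [-2.87, 2.87]. Speed limits (rad/s): [2.22, 2.22, 2.79, 3.14, 3.14, 3.14].

### API

Orientations are given as a unit quaternion [x, y, z, w].
In Python, from station import robot gives the robot as it stands.
- The arm moves only by the tool step_arm, never from a script. Its argument "steps" is one flat list of numbers, 7 for each row, row after row: the finger opening in cm, from 0 to 9.3, then the shift along the tool's x, y, z in cm, then the turn, a rotation vector about the tool's x, y, z in degrees. A call has 1 to 5 rows; each row shifts and turns the commanded pose from where the row before left it, along the tool's axes as they then stand; what a row does not reach is not made up. A row lasts 1/10 s, in which the tool goes at most 50 mm and 8.59 degrees, less where a joint would pass 70% of its speed; a pose out of reach is approached as far as the arm can. A call with a gripper value outside its range is refused whole. The fingers move at their own pace and stop on an object; "force" is the grip in N (left out, the last holds). Time passes only in rows, so rows that do not move let the fingers close. It gives the time, the measured TCP pose, the force, the opening and the grip force at its end, in the units of the state.
- robot.get_state(): the state, without advancing time (a new reading comes with each control period).
- robot.capture(name): name is "scene" or "top" or "wrist"; returns (picture, depth): 420x560x3 uint8, red, green, blue; 420x560 float32, mm along the optical axis (not along the pixel's ray), 0 where there is no reading.
- robot.camera_info(name): a dict with "fx", "fy", "cx", "cy" (pixels), "position" and "attitude" of the camera in the world. Camera axes: x right, y down, z forward; pixel columns grow to the right and rows downward; lengths in mm; the calibration is good to about 2 mm. A picture is of the moment at which its call begins: read the wrist's pose just before it. camera_info takes no time and is no camera call; for the wrist camera it gives the pose at the moment of the call.
- robot.finish_job(): hands the job in; it is judged then, once.
The state is a dict: "t": time; "q": joint angles; "joint_vel": joint speeds; "joint_efforts": joint torques, N m; "eef_pos": TCP position; "ee_rot": TCP orientation; "contact_force": force on the tool from outside, world axes, zero at the start; "ft_torque": the same for the moment, N m; "width": opening from 0.0 (shut) to 1.0 (fully open); "gripper_force": force on a finger pad.
Only numpy, scipy, OpenCV 4.12 (cv2) and the standard library are available. Lean on these libraries where they do the work, as an engineer would, in place of code of your own. Each camera call takes 0.05 s, during which the arm holds its last target. There are 200 camera calls.

## Working session

There is one attempt and no reset: what is moved stays moved. The work goes in short steps, Python scripts to look and compute and a tool call to move; the robot and the scene stay as the last step left them, time stands still between calls to the robot, and variables do not carry over. Pictures are saved under pics/ and viewed, at most 10 in all, crops included, and the job is handed in when it is done.

Besides the shell and the picture viewer there is one more tool, called after "Request:" as name(argument=value, ...) on one line, values as JSON. step_arm: Moves the arm, as the interface text tells. Its arguments: {"type":"object","properties":{"steps":{"type":"array"},"force":{"type":"number"}},"required":["steps"]}

```bash
mkdir -p pics; ls
python3 - <<'E'
from station import robot
import cv2, numpy as np
print(robot.get_state())
for n in ("scene","top"):
    p,d=robot.capture(n); cv2.imwrite(f"pics/{n}0.png",p[:,:,::-1]); np.savez(f"{n}0.npz",p=p,d=d); print(n,robot.camera_info(n))
E
```

```text
pics
{'t': 0.0, 'q': array([ 1.25036644e+00,  3.51203006e-01,  1.65241013e+00,  8.69655234e-06,
        1.13908493e+00, -8.45838156e-02]), 'joint_vel': array([ 0.00164071,  0.00038184, -0.00039317,  0.00037558, -0.00179529,
       -0.00062706]), 'joint_efforts': array([-1.65257297e-03, -4.97336483e+01, -2.85255414e+01,  6.97759562e-02,
        2.57836125e-02, -8.00031034e-05]), 'eef_pos': array([128.37528435, 534.46591714, 218.12493066]), 'ee_rot': array([ 1.17651715e-01,  9.93054766e-01, -5.40617516e-04, -1.15030939e-04]), 'contact_force': array([-0.04838621,  0.21920989,  0.41910978]), 'ft_torque': array([-0.00629265,  0.00560052,  0.01245286]), 'gripper_force': 0.0, 'width': 1.003131196531399}
scene {'fx': 518.714218692835, 'fy': 518.714218692835, 'cx': 280.83339908676885, 'cy': 207.0322681235781, 'position': array([172.25894133, 259.52215402, 703.20001443]), 'attitude': array([-0.27889361,  0.87399579, -0.379707  ,  0.11904753])}
top {'fx': 442.70653655959916, 'fy': 442.70653655959916, 'cx': 276.47639473780526, 'cy': 220.10134146470654, 'position': array([ 361.74295965, -270.72068222,  947.64336878]), 'attitude': array([-0.69538365,  0.71194131, -0.06993902,  0.06848128])}
```

View pics/scene0.png

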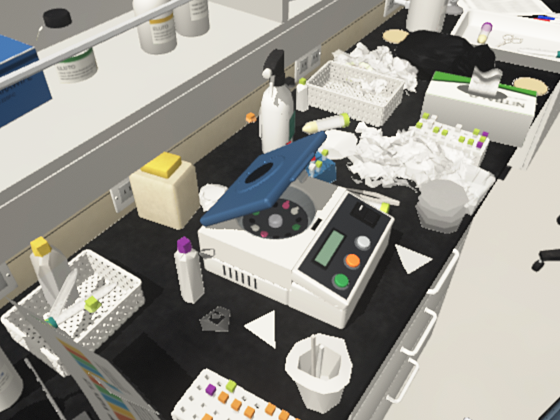

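View pics/top0.png

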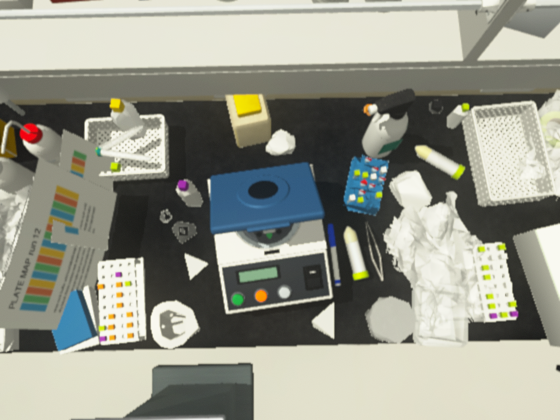

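The top view shows the orange key at (261,296), green (237,299), grey (284,292), the rocker at (313,277) and the open lid round (265,197). The scene view has orange at (352,261), grey (362,242), green (341,281) and the rocker at (366,210).

```bash
cat > h.py <<'E'
import numpy as np, cv2
from station import robot
from scipy.spatial.transform import Rotation as R
def cloud(n,d):
    c=robot.camera_info(n); v,u=np.mgrid[:d.shape[0],:d.shape[1]]
    P=np.stack([(u-c['cx'])/c['fx']*d,(v-c['cy'])/c['fy']*d,d],-1)
    return P@R.from_quat(c['attitude']).as_matrix().T+c['position']
def comps(m,amin):
    n,l,s,ce=cv2.connectedComponentsWithStats(m.astype(np.uint8))
    return [(l==i,s[i,4],ce[i]) for i in range(1,n) if s[i,4]>=amin]
E
python3 - <<'E'
from h import *
np.set_printoptions(precision=1,suppress=True)
box={'scene':(195,300,315,385),'top':(255,310,220,330)}
for n in ('scene','top'):
    z=np.load(n+'0.npz'); p,d=z['p'],z['d']; P=cloud(n,d); hsv=cv2.cvtColor(p,cv2.COLOR_RGB2HSV)
    b=box[n]; roi=np.zeros(d.shape,bool); roi[b[0]:b[1],b[2]:b[3]]=1
    H,S,V=hsv[...,0],hsv[...,1],hsv[...,2]
    for nm,m in (('orange',(H<18)&(S>150)&(V>120)),('green',(H>45)&(H<80)&(S>130)&(V>80)),('grey',(S<40)&(V>130)&(V<225)),('black',V<25),('panel',(V>30)&(V<75)&(S<90))):
        for mm,a,c in sorted(comps(m&roi,25),key=lambda t:-t[1])[:3]:
            q=P[mm&(d>0)]; print(n,nm,a,c,np.median(q,0), q.mean(0))
            if nm=='panel' and a>300:
                A=np.c_[q[:,:2],np.ones(len(q))]; k=np.ones(len(q),bool)
                for _ in range(5):
                    s=np.linalg.lstsq(A[k],q[k,2],rcond=None)[0]; r=q[:,2]-A@s; k=abs(r)<3
                print('  plane',s*[1000,1000,1],'slope',np.degrees(np.arctan(np.hypot(*s[:2]))),'dir',np.degrees(np.arctan2(s[1],s[0])),k.sum())
    m=(H>95)&(H<125)&(S>100)
    for mm,a,c in sorted(comps(m,800),key=lambda t:-t[1])[:4]:
        q=P[mm&(d>0)]; print(n,'blue',a,c,q.mean(0),q.min(0),q.max(0))
    cr=p[180:340,200:345] if n=='top' else p[120:330,195:400]
    cv2.imwrite(f'pics/c_{n}.png',cv2.resize(cr,None,fx=3.5 if n=='top' else 2.8,fy=3.5 if n=='top' else 2.8,interpolation=cv2.INTER_CUBIC)[:,:,::-1])
E
```

```text
scene orange 143 [352.6 260. ] [ 386.9 -240.3   92.6] [ 387.3 -241.3   92.1]
scene green 134 [341. 280.] [ 381.7 -195.2   92.9] [ 381.5 -195.9   92.8]
scene grey 396 [368.3 271.3] [ 369.  -268.4   47.4] [ 369.1 -270.3   50.1]
scene grey 195 [321.2 201.1] [ 491.6 -317.3  104.2] [ 492.6 -316.5  104.2]
scene grey 169 [370.3 199.2] [ 459.2 -473.5    5.5] [ 459.7 -452.1   26.2]
scene panel 3265 [348.8 240.6] [ 411.8 -282.1   92.4] [ 413.2 -275.9   92.4]
  plane [282.   36.2 -14.7] slope 15.869295787290076 dir 7.306254849042257 2903
scene panel 505 [375.4 286.1] [ 359.7 -285.9   -0.6] [ 359.  -288.7   -0.7]
  plane [-3.5  0.7  0.8] slope 0.20188463802151244 dir 169.0402061593279 495
scene blue 4163 [265.3 180. ] [ 548.7 -234.1  182. ] [ 488.3 -606.    -3.9] [ 743.  -144.9  220.6]
scene blue 1584 [22.5 97.3] [918.  -90.9 268.2] [ 912.4 -137.9  241.8] [925.4 -38.6 295.8]
top orange 53 [261.8 295.9] [ 383.2 -245.2   92.5] [ 385.1 -243.1   92.4]
top green 97 [237.4 299.1] [ 380.3 -196.3   93.8] [ 380.1 -196.7   93.8]
top grey 273 [295.9 295.9] [ 374.2 -314.3   80.4] [ 383.9 -308.5   82.4]
top grey 114 [259.2 262.2] [ 449.7 -238.3  103.2] [ 448.3 -239.6  103.1]
top grey 88 [284.1 292.2] [ 389.6 -285.8   93.1] [ 391.  -285.7   92.9]
top panel 3110 [280.5 280. ] [ 412.7 -290.3   93.9] [ 414.2 -279.6   93.7]
  plane [279.   34.8 -12.7] slope 15.70539660646718 dir 7.111227476835761 2664
top panel 334 [305.4 305.9] [ 363.8 -336.8   -0.5] [ 364.7 -331.5   -0.4]
  plane [-23.1   3.1   9.1] slope 1.3373622162004903 dir 172.46069249300098 303
top panel 61 [221.  300.2] [ 379.  -153.9   -0.3] [ 380.6 -154.    -0.3]
top blue 6070 [263.8 198.8] [ 555.4 -252.4  179.4] [ 487.8 -377.7   -3.7] [ 681.9 -129.3  222.5]
top blue 1420 [363.3 186. ] [ 613.2 -461.7   34.8] [ 556.4 -527.9   -4.7] [ 695.1 -420.3   54.2]
top blue 1402 [ 72.4 323.1] [342.6 127.1  63.8] [289.7  88.2  -2.1] [405.8 197.5  68.9]
```

View pics/c_top.png

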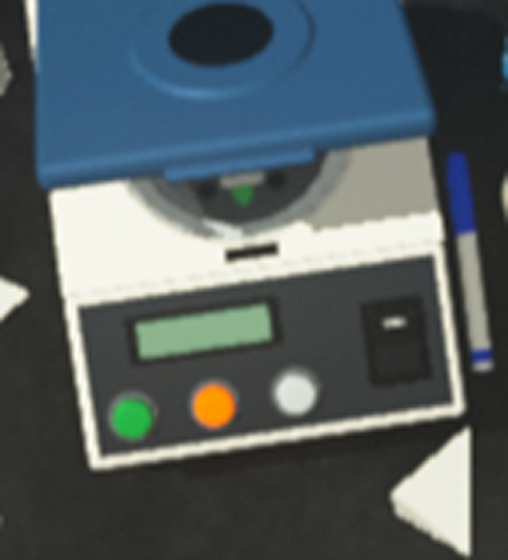

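View pics/c_scene.png

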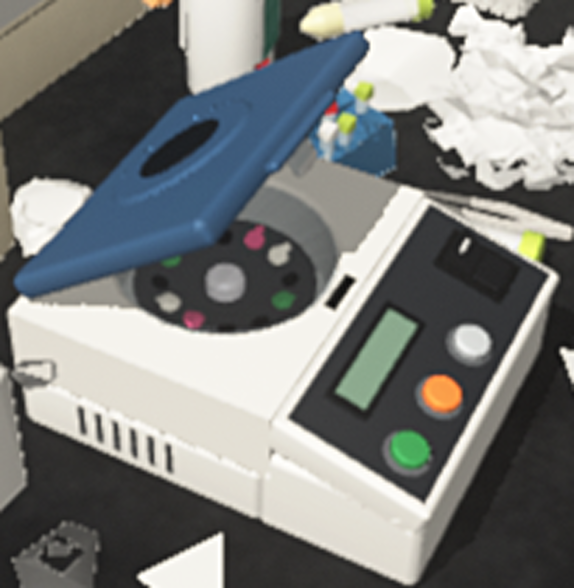

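The crops confirm it: in the top view the white rocker mark is at about (312.5,272), and the lid is well open with its front edge along y≈229. Next I'll measure the lid plane, the rocker mark and the route height, and look at the fingers.

Run:
```python
from h import *
np.set_printoptions(precision=1,suppress=True)
for n in ('scene','top'):
    z=np.load(n+'0.npz'); p,d=z['p'],z['d']; P=cloud(n,d); hsv=cv2.cvtColor(p,cv2.COLOR_RGB2HSV); H,S,V=[hsv[...,i] for i in range(3)]
    # rocker mark: bright spot in rocker zone
    b=(203,222,356,376) if n=='scene' else (266,279,306,320)
    g=cv2.cvtColor(p,cv2.COLOR_RGB2GRAY)[b[0]:b[1],b[2]:b[3]].astype(float)
    w=np.clip(g-np.median(g)-45,0,None); vv,uu=np.mgrid[b[0]:b[1],b[2]:b[3]]
    u0,v0=(w*uu).sum()/w.sum(),(w*vv).sum()/w.sum(); iu,iv=int(round(u0)),int(round(v0))
    q=P[iv-2:iv+3,iu-2:iu+3].reshape(-1,3); print(n,'mark',u0,v0,np.median(q,0),(w>0).sum())
    m=(H>95)&(H<125)&(S>100)
    mm,a,c=max(comps(m,3000),key=lambda t:t[1]); mm=cv2.erode(mm.astype(np.uint8),np.ones((3,3)))>0
    q=P[mm&(d>0)]; q=q[(q[:,2]>110)]
    k=np.ones(len(q),bool)
    for _ in range(10):
        c=q[k].mean(0); nn=np.linalg.svd(q[k]-c,full_matrices=False)[2][2]; nn*=np.sign(nn[2]); r=(q-c)@nn; k=abs(r)<max(2.5,0.8*np.median(abs(r))*2)
    print('lid n',nn*1000,'theta',np.arccos(nn[2]),'yaw',np.degrees(np.arctan2(nn[1],nn[0])),k.sum(),len(q))
    yaw=np.radians(7); X=np.array([np.cos(yaw),np.sin(yaw),0]);Y=np.array([-X[1],X[0],0]); th=np.arccos(nn[2])
    s=np.cos(th)*X-np.sin(th)*np.array([0,0,1])
    print(' along',np.percentile(q[k]@s,[0.5,1,50,99,99.5]),'y',np.percentile(q[k]@Y,[.5,99.5]),'n-off',c@nn,'X0..', q[k].min(0),q[k].max(0))
    front=q[k][np.argsort(q[k]@s)[:60]]; print(' front edge',front.mean(0))
z=np.load('top0.npz');P=cloud('top',z['d']).reshape(-1,3)
k=(P[:,0]<600)&(P[:,0]>0)&(P[:,1]<700)&(P[:,2]>100)&(P[:,2]<800);q=P[k]
for y in range(-320,650,80):
    s=q[(q[:,1]>=y)&(q[:,1]<y+80)]; print(y,len(s), s[:,2].max() if len(s) else 0)
p,d=robot.capture('wrist'); cv2.imwrite('pics/w0.png',p[:,:,::-1]); print(robot.camera_info('wrist'))
```

```text
scene mark 369.57539896001435 205.03030303030303 [ 426.7 -370.5   89.9] 53
lid n [612.2  78.7 786.8] theta 0.665176918947784 yaw 7.322851100713204 2390 3552
 along [236.2 236.5 286.  382.3 383.5] y [-403.3 -220.9] n-off 464.46766054220905 X0.. [ 495.6 -344.6  124.7] [ 633.  -147.9  220.6]
 front edge [ 505.9 -243.8  219.1]
top mark 312.1638349514563 271.65776699029124 [ 427.1 -339.3  105.3] 18
lid n [616.2  76.4 783.8] theta 0.6699623749386899 yaw 7.06376680020755 4579 5574
 along [231.9 232.8 290.  386.  387.1] y [-412.1 -223.5] n-off 465.3460672903057 X0.. [ 495.1 -352.6  121.1] [ 638.4 -151.9  222.5]
 front edge [ 504.6 -251.4  219.9]
-320 3362 221.2078928856006
-240 3833 222.4503510750243
-160 354 201.4953314637429
-80 104 170.27405714646454
0 0 0
80 4778 209.90187113065747
160 3067 210.0208867641361
240 0 0
320 0 0
400 0 0
480 0 0
560 0 0
640 0 0
{'fx': 361.7276385436877, 'fy': 361.7276385436877, 'cx': 276.8474562435389, 'cy': 203.85917276999055, 'position': array([ 64.8, 550.5, 384.2]), 'attitude': array([0.8, 0.6, 0.1, 0.1])}
```

View pics/w0.png

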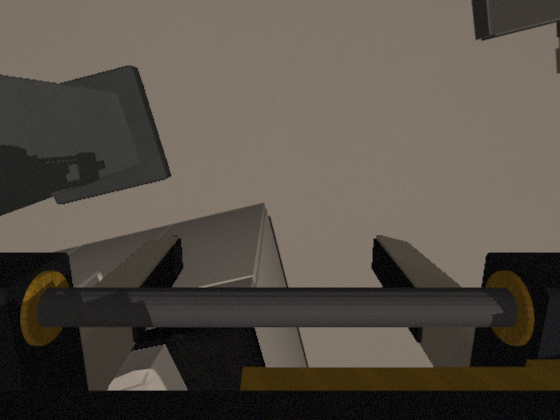

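The wrist view shows the open fingers with slim tips and nothing near them. I measure the lid at about 0.67 rad and the machine yaw at about 7°. I'll go up, turn and travel above the lid with the fingers closed.

Request:
step_arm(steps=[0,0,0,-3,0,0,-7,0,0,0,-3,0,0,-7,0,0,0,-3,0,0,-6.5,0,-1.5,-4.15,0,0,0,0,0,-1.5,-4.15,0,0,0,0], force=20)

```text
t: 0.65
eef_pos: [168.5, 455.4, 308.9]
ee_rot: [-0.062, 0.998, 0.0, 0.0]
contact_force: [0.7, 0.2, 0.6]
width: 0.619
gripper_force: 0.0
```

Request:
step_arm(steps=[0,-1.5,-4.15,0,0,0,0,0,-1.5,-4.15,0,0,0,0,0,-1.5,-4.15,0,0,0,0,0,-1.5,-4.15,0,0,0,0,0,-1.5,-4.15,0,0,0,0])

```text
t: 1.15
eef_pos: [268.3, 257.6, 308.6]
ee_rot: [-0.061, 0.998, 0.0, 0.0]
contact_force: [0.7, 1.2, 0.0]
width: 0.186
gripper_force: 0.0
```

Request:
step_arm(steps=[0,-1.5,-4.15,0,0,0,0,0,-1.5,-4.15,0,0,0,0,0,-1.5,-4.15,0,0,0,0,0,-1.5,-4.15,0,0,0,0,0,-1.5,-4.15,0,0,0,0])

```text
t: 1.65
eef_pos: [368.1, 60.6, 308.7]
ee_rot: [-0.061, 0.998, 0.0, 0.0]
contact_force: [0.8, 0.8, 0.2]
width: 0.006
gripper_force: 0.0
```

Request:
step_arm(steps=[0,-1.5,-4.15,0,0,0,0,0,-1.5,-4.15,0,0,0,0,0,-1.5,-4.15,0,0,0,0,0,-1.5,-4.15,0,0,0,0,0,-1.5,-4.15,0,0,0,0])

```text
t: 2.15
eef_pos: [467.8, -136.3, 308.5]
ee_rot: [-0.061, 0.998, 0.0, -0.0]
contact_force: [0.6, 0.9, 0.6]
width: 0.006
gripper_force: 0.0
```

Request:
step_arm(steps=[0,-1.45,-4.1,0,0,0,0,0,-1.45,-4.1,0,0,0,0,0,-1.45,-4.1,0,0,0,0,0,0,0,4,0,0,0,0,0,0,4,0,0,0])

```text
t: 2.65
eef_pos: [525.9, -252.5, 227.5]
ee_rot: [-0.06, 0.998, -0.0, 0.001]
contact_force: [0.2, 0.4, -0.1]
width: 0.005
gripper_force: 0.0
```

Request:
step_arm(steps=[0,0,0,0.7,0,0,0,0,0,0,0.7,0,0,0,0,0,0,0.5,0,0,0])

```text
t: 2.95
eef_pos: [526.3, -251.5, 211.1]
ee_rot: [-0.061, 0.998, -0.001, 0.001]
contact_force: [-0.1, 0.2, 1.8]
width: 0.003
gripper_force: 0.8
```

Request:
step_arm(steps=[0,1.0,0,1.2,0,0,0,0,0.9,0,1.3,0,0,0,0,0.8,0,1.4,0,0,0])

```text
t: 3.25
eef_pos: [499.5, -255.1, 172.4]
ee_rot: [-0.061, 0.998, -0.001, 0.002]
contact_force: [0.9, -1.1, 2.9]
width: 0.005
gripper_force: 1.1
```

Request:
step_arm(steps=[0,0.6,0,1.45,0,0,0,0,0.45,0,1.5,0,0,0,0,0.2,0,0.6,0,0,0])

```text
t: 3.55
eef_pos: [487.0, -256.4, 136.0]
ee_rot: [-0.061, 0.998, -0.001, 0.001]
contact_force: [1.6, 4.2, 28.7]
width: 0.0
gripper_force: 15.0
```

Request:
step_arm(steps=[0,0,0,0,0,0,0])

```text
t: 3.65
eef_pos: [487.2, -256.5, 136.5]
ee_rot: [-0.061, 0.998, -0.001, 0.001]
contact_force: [-0.2, 0.4, 4.8]
width: 0.004
gripper_force: 2.3
```

Run:
```python
from h import *
p,d=robot.capture('scene'); q,e=robot.capture('top')
cv2.imwrite('pics/s1.png',np.hstack([cv2.resize(p[100:310,180:400],(420,400)),cv2.resize(q[150:330,190:360],(378,400))])[:,:,::-1])
s=robot.get_state(); print(s['contact_force'],s['eef_pos'])
P=cloud('top',e); hsv=cv2.cvtColor(q,cv2.COLOR_RGB2HSV);m=(hsv[...,0]>95)&(hsv[...,0]<125)&(hsv[...,1]>100)
mm=max(comps(m,500),key=lambda t:t[1])[0]; k=P[mm&(e>0)]; print(np.percentile(k,[2,50,98],axis=0))
```

```text
[ 0.27782444 -0.44944238  4.91632852] [ 487.19321807 -256.40047291  136.62245319]
[[ 560.27884254 -509.32661865   -1.7095667 ]
 [ 609.96800986 -460.54492002   42.92573463]
 [ 676.64408635 -424.61974846   50.5986467 ]]
```

View pics/s1.png

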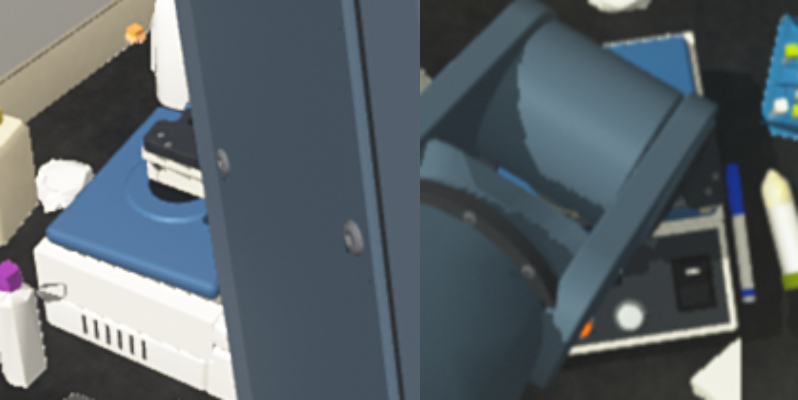

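The lid is nearly shut, and the 28 N was only a passing peak. I'll press on more slowly until the catch snaps.

Request:
step_arm(steps=[0,0.1,0,0.3,0,0,0,0,0.1,0,0.3,0,0,0,0,0,0,0,0,0,0])

```text
t: 4.05
eef_pos: [485.7, -256.8, 130.7]
ee_rot: [-0.061, 0.998, -0.001, 0.002]
contact_force: [1.7, -1.8, 3.0]
width: 0.007
gripper_force: 1.8
```

Request:
step_arm(steps=[0,0,0,0.2,0,0,0,0,0,0,0,0,0,0])

```text
t: 4.25
eef_pos: [484.6, -256.4, 127.3]
ee_rot: [-0.061, 0.998, -0.0, 0.0]
contact_force: [1.8, -0.7, 3.1]
width: 0.004
gripper_force: 1.3
```

Request:
step_arm(steps=[0,0,0,0.2,0,0,0,0,0,0,0,0,0,0])

```text
t: 4.45
eef_pos: [484.3, -256.4, 125.2]
ee_rot: [-0.061, 0.998, -0.0, -0.0]
contact_force: [-0.6, -1.6, 4.9]
width: 0.006
gripper_force: 2.6
```

Request:
step_arm(steps=[0,0,0,0.15,0,0,0,0,0,0,0,0,0,0])

```text
t: 4.65
eef_pos: [484.2, -256.4, 123.8]
ee_rot: [-0.061, 0.998, -0.0, -0.0]
contact_force: [-1.4, -0.6, 7.9]
width: 0.004
gripper_force: 3.8
```

Request:
step_arm(steps=[0,0,0,0.2,0,0,0,0,0,0,0,0,0,0])

```text
t: 4.85
eef_pos: [484.0, -256.4, 122.0]
ee_rot: [-0.061, 0.998, -0.0, -0.0]
contact_force: [-4.7, 0.3, 10.9]
width: 0.005
gripper_force: 5.5
```

Request:
step_arm(steps=[0,0,0,0.2,0,0,0,0,0,0,0,0,0,0])

```text
t: 5.05
eef_pos: [483.9, -256.5, 120.2]
ee_rot: [-0.061, 0.998, -0.0, -0.001]
contact_force: [-5.9, 0.5, 13.3]
width: 0.005
gripper_force: 7.1
```

The reading is ambiguous: the force keeps growing softly. I'll lift off and check the lid.

Request:
step_arm(steps=[0,0,0,-2,0,0,0,0,0,0,-4,0,0,0,0,0,0,-4,0,0,0,0,0,4.5,0,0,0,0,0,0,4.5,0,0,0,0])

```text
t: 5.55
eef_pos: [473.0, -166.4, 220.0]
ee_rot: [-0.06, 0.998, -0.0, 0.0]
contact_force: [1.1, 0.7, -0.6]
width: 0.007
gripper_force: 0.0
```

Request:
step_arm(steps=[0,0,4.5,0,0,0,0,0,0,4.5,0,0,0,0,0,0,4.5,0,0,0,0,0,0,4.5,0,0,0,0,0,0,0,0,0,0,0])

```text
t: 6.05
eef_pos: [450.2, 15.5, 219.2]
ee_rot: [-0.063, 0.998, 0.0, -0.001]
contact_force: [-0.6, -0.0, 0.1]
width: 0.006
gripper_force: 0.0
```

Run:
```python
from h import *
np.set_printoptions(precision=2,suppress=True)
p,d=robot.capture('scene'); q,e=robot.capture('top')
cv2.imwrite('pics/s2.png',np.hstack([cv2.resize(p[100:310,180:400],(420,400)),cv2.resize(q[150:330,190:360],(378,400))])[:,:,::-1])
for n,p,d in (('scene',p,d),('top',q,e)):
    P=cloud(n,d); hsv=cv2.cvtColor(p,cv2.COLOR_RGB2HSV);m=(hsv[...,0]>95)&(hsv[...,0]<125)&(hsv[...,1]>100)&(abs(P[...,0]-500)<110)&(abs(P[...,1]+250)<130)&(P[...,2]>60)
    mm=max(comps(m,300),key=lambda t:t[1])[0]; k=P[mm&(d>0)]; print(n,len(k),np.percentile(k,[2,50,98],axis=0))
    A=np.c_[k[:,:2]-k[:,:2].mean(0),np.ones(len(k))]; g=np.ones(len(k),bool)
    for _ in range(6):
        s=np.linalg.lstsq(A[g],k[g,2],rcond=None)[0]; g=abs(k[:,2]-A@s)<3
    print('slope x,y, z',s)
```

```text
scene 5456 [[ 455.74 -346.87  117.75]
 [ 505.11 -250.4   126.64]
 [ 599.74 -160.03  130.55]]
slope x,y, z [  0.     0.   126.81]
top 7536 [[ 457.94 -347.77  122.64]
 [ 529.58 -253.35  127.14]
 [ 606.47 -161.77  131.7 ]]
slope x,y, z [ -0.    -0.   127.07]
```

View pics/s2.png

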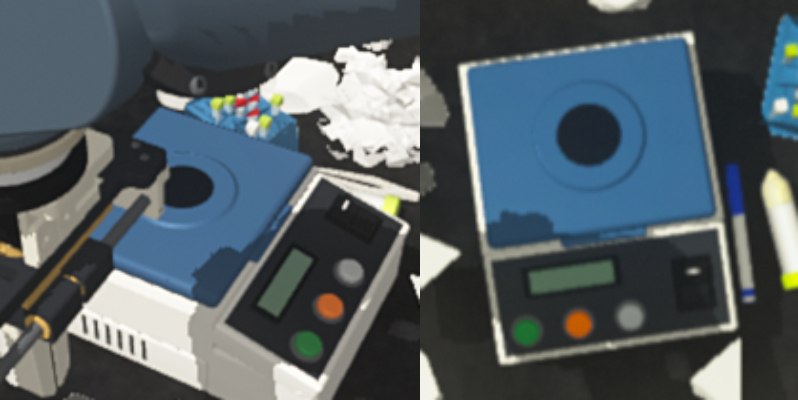

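The lid is flat at z≈127 in both views, so it is shut and latched. Now I'll triangulate the rocker mark and the orange key from both views.

Run:
```python
from h import *
np.set_printoptions(precision=1,suppress=True)
def ray(n,u,v):
    c=robot.camera_info(n); r=R.from_quat(c['attitude']).apply([(u-c['cx'])/c['fx'],(v-c['cy'])/c['fy'],1]); return c['position'],r/np.linalg.norm(r)
def tri(a,b):
    A=0;B=0
    for c,r in (a,b): M=np.eye(3)-np.outer(r,r); A=A+M; B=B+M@c
    x=np.linalg.solve(A,B); return x,[np.linalg.norm((np.eye(3)-np.outer(r,r))@(x-c)) for c,r in (a,b)]
print('mark',*tri(ray('scene',361.8,207),ray('top',312.2,271.6)))
print('orange',*tri(ray('scene',352.6,260),ray('top',261.3,295.7)))
print('green',*tri(ray('scene',341,280),ray('top',237.4,299.1)))
for n,u,v in (('scene',361.8,207),('top',312.2,271.6)):
    d=np.load(n+'0.npz')['d']; P=cloud(n,d); a,b=round(v),round(u); print(n,np.median(P[a-1:a+2,b-1:b+2].reshape(-1,3),0))
```

```text
mark [ 427.4 -339.7  108.2] [np.float64(0.23791015576180255), np.float64(0.23791015576180868)]
orange [ 386.4 -241.8   91.7] [np.float64(0.9976668915896819), np.float64(0.9976668915898411)]
green [ 380.9 -196.3   92.6] [np.float64(0.7848535519072466), np.float64(0.78485355190729)]
scene [ 428.9 -344.5  104. ]
top [ 427.1 -339.3  105.4]
```

Request:
step_arm(steps=[0,0,0,0,0,-8,0,0,0,0,0,0,-8,0,0,1.17,-4.37,0.41,0,0,0,0,1.17,-4.37,0.41,0,0,0,0,1.17,-4.37,0.41,0,0,0])

```text
t: 6.65
eef_pos: [436.6, -124.9, 198.0]
ee_rot: [-0.06, 0.988, 0.008, 0.139]
contact_force: [0.9, 0.4, 0.7]
width: 0.005
gripper_force: 0.0
```

Request:
step_arm(steps=[0,1.17,-4.37,0.41,0,0,0,0,1.17,-4.37,0.41,0,0,0,0,1.17,-4.37,0.41,0,0,0,0,1.17,-4.37,0.41,0,0,0,0,1.17,-4.37,0.41,0,0,0])

```text
t: 7.15
eef_pos: [412.0, -348.4, 161.6]
ee_rot: [-0.059, 0.989, 0.008, 0.139]
contact_force: [1.5, 0.2, -0.3]
width: 0.004
gripper_force: 0.0
```

Request:
step_arm(steps=[0,0,0,2,0,0,0,0,0,0,2,0,0,0,0,0,0,0,0,0,0])

```text
t: 7.45
eef_pos: [423.0, -344.2, 121.3]
ee_rot: [-0.059, 0.989, 0.01, 0.138]
contact_force: [-0.2, 1.0, 0.4]
width: 0.009
gripper_force: 0.0
```

Request:
step_arm(steps=[0,0.2,0.4,0.7,0,0,0,0,0,0,0.5,0,0,0,0,0,0,0,0,0,0])

```text
t: 7.75
eef_pos: [425.4, -339.6, 111.8]
ee_rot: [-0.06, 0.988, 0.008, 0.139]
contact_force: [0.3, -0.2, -0.5]
width: 0.003
gripper_force: 0.0
```

Request:
step_arm(steps=[0,0,0,0.3,0,0,0,0,0,0,0,0,0,0])

```text
t: 7.95
eef_pos: [426.5, -339.6, 109.0]
ee_rot: [-0.06, 0.988, 0.008, 0.139]
contact_force: [0.4, 0.3, 0.5]
width: 0.005
gripper_force: 0.0
```

Request:
step_arm(steps=[0,0,0,0.2,0,0,0,0,0,0,0,0,0,0])

```text
t: 8.15
eef_pos: [427.2, -339.6, 107.2]
ee_rot: [-0.06, 0.988, 0.008, 0.139]
contact_force: [-0.4, 0.2, 2.8]
width: 0.006
gripper_force: 1.3
```

Contact at z≈107, as predicted. I'll press on.

Request:
step_arm(steps=[0,0,0,0.2,0,0,0,0,0,0,0,0,0,0])

```text
t: 8.35
eef_pos: [427.5, -339.4, 104.9]
ee_rot: [-0.06, 0.988, 0.009, 0.139]
contact_force: [-0.7, 0.1, -0.8]
width: 0.001
gripper_force: 0.0
```

Request:
step_arm(steps=[0,0,0,0.2,0,0,0,0,0,0,0,0,0,0])

```text
t: 8.55
eef_pos: [427.9, -339.2, 102.8]
ee_rot: [-0.06, 0.988, 0.009, 0.139]
contact_force: [-1.0, 0.7, 0.6]
width: 0.008
gripper_force: 0.0
```

Request:
step_arm(steps=[0,0,0,0.2,0,0,0,0,0,0,0,0,0,0])

```text
t: 8.75
eef_pos: [428.5, -339.2, 100.9]
ee_rot: [-0.06, 0.988, 0.009, 0.139]
contact_force: [-0.4, -0.6, 1.0]
width: 0.006
gripper_force: 0.0
```

Request:
step_arm(steps=[0,0,0,0.2,0,0,0,0,0,0,0,0,0,0])

```text
t: 8.95
eef_pos: [428.8, -339.3, 100.4]
ee_rot: [-0.061, 0.988, 0.009, 0.139]
contact_force: [-11.0, 4.2, 19.0]
width: 0.005
gripper_force: 11.1
```

The force dropped when it snapped over, then hit a hard stop. I'll lift off and move above the orange key.

Request:
step_arm(steps=[0,0,0,-3.8,0,0,0,0,1.0,3.4,0,0,0,0,0,1.0,3.4,0,0,0,0,0,1.1,3.4,0,0,0,0,0,0,0,0,0,0,0])

```text
t: 9.45
eef_pos: [374.7, -239.4, 126.5]
ee_rot: [-0.061, 0.989, 0.01, 0.138]
contact_force: [0.6, -1.1, -0.4]
width: 0.004
gripper_force: 0.0
```

Run:
```python
from h import *
np.set_printoptions(precision=2,suppress=True)
p,d=robot.capture('scene'); q,e=robot.capture('top'); w,_=robot.capture('wrist')
cv2.imwrite('pics/s3.png',np.hstack([cv2.resize(p[180:310,290:400],(240,284)),cv2.resize(q[240:320,210:350],(280,160)).repeat(1,0) if 0 else cv2.resize(q[230:320,220:340],(280,284)),cv2.resize(w,(280,284))])[:,:,::-1])
s=robot.get_state(); t=np.array([386.2,-242.2,94]); M=R.from_quat(s['ee_rot']).as_matrix(); print(s['t'],s['eef_pos'],'tool delta cm',M.T@(t-s['eef_pos'])/10,'axis',M[:,2])
```

```text
9.6 [ 377.35 -243.65  127.69] tool delta cm [0.07 0.04 3.48] axis [ 0.27  0.03 -0.96]
```

View pics/s3.png

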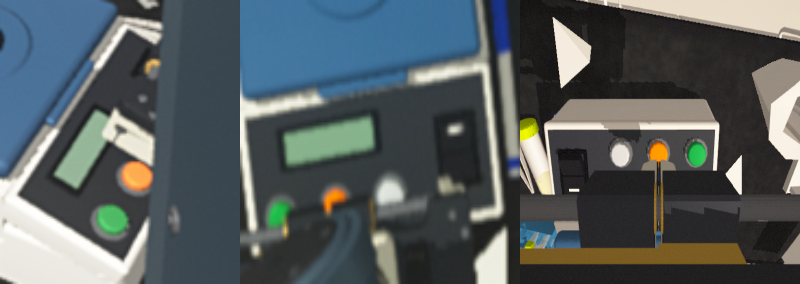

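The fingertip is centred on the orange key, with the lid still shut. I'll make a quick depth check that the rocker's far end is down before pressing.

Run:
```python
from h import *
np.set_printoptions(precision=1,suppress=True)
d0=np.load('top0.npz')['d']; _,d=robot.capture('top')
for v in (268,270,272,274,276,278,280,282): print(v,(d-d0)[v,307:319])
```

```text
268 [843.7   8.7   3.6   2.1   3.7   6.4   5.   -0.4   5.9  10.5   4.5   2.7]
270 [ 6.8  9.7  7.1  4.   8.2  7.8  6.   8.6 10.5  8.3  7.3  4.3]
272 [7.3 6.  2.8 5.5 7.5 5.8 7.7 5.4 6.9 6.4 5.2 4.7]
274 [ 5.7  3.5  0.2  4.9  3.6  0.   6.3  3.   5.3  2.4 -1.4  2.7]
276 [ 3.4  3.   2.1 -0.6 -1.9  2.1 -1.2  1.8  2.7 -2.1  0.4 -1.1]
278 [-0.8  2.5 -0.4  1.8  0.4  2.1  0.9 -5.8  2.  -2.7  0.4  3.6]
280 [-1.4 -2.  -3.7  0.4 -0.6 -1.5 -5.1  1.5 -2.  -4.2 -3.3 -1. ]
282 [-2.9 -5.2 -0.9 -4.9 -5.6 -6.2 -2.8 -1.3 -4.3 -3.6 -2.1 -2.9]
```

Request:
step_arm(steps=[0,0.05,0.05,1.5,0,0,0,0,0,0,1.5,0,0,0,0,0,0,0,0,0,0])

```text
t: 9.95
eef_pos: [384.5, -241.7, 97.1]
ee_rot: [-0.06, 0.989, 0.009, 0.138]
contact_force: [0.4, 0.1, -0.1]
width: 0.007
gripper_force: 0.0
```

The rocker is on: its far end is about 7 mm down and its near end is up. Now I'll press the key.

Request:
step_arm(steps=[0,0,0,0.25,0,0,0,0,0,0,0.15,0,0,0,0,0,0,0,0,0,0])

```text
t: 10.25
eef_pos: [385.6, -241.6, 94.7]
ee_rot: [-0.06, 0.988, 0.008, 0.139]
contact_force: [-0.0, 0.2, -0.2]
width: 0.007
gripper_force: 0.0
```

Request:
step_arm(steps=[0,0,0,0.2,0,0,0,0,0,0,0.15,0,0,0,0,0,0,0,0,0,0])

```text
t: 10.55
eef_pos: [386.7, -241.5, 91.2]
ee_rot: [-0.06, 0.988, 0.008, 0.139]
contact_force: [-1.8, -1.1, 3.8]
width: 0.004
gripper_force: 1.8
```

Request:
step_arm(steps=[0,0,0,0.2,0,0,0,0,0,0,0,0,0,0])

```text
t: 10.75
eef_pos: [387.2, -241.5, 89.8]
ee_rot: [-0.061, 0.988, 0.008, 0.139]
contact_force: [-8.2, -0.6, 17.4]
width: 0.009
gripper_force: 9.2
```

Request:
step_arm(steps=[0,0,0,0,0,0,0,0,0,0,0,0,0,0,0,0,0,0,0,0,0])

```text
t: 11.05
eef_pos: [387.1, -241.5, 89.8]
ee_rot: [-0.06, 0.988, 0.008, 0.139]
contact_force: [-7.8, 0.3, 16.4]
width: 0.005
gripper_force: 8.6
```

```bash
python3 -c "
from station import robot
print(robot.finish_job())"
```

```text
the job is handed in; nothing more can be done
None
```

The job is handed in: the lid is shut and latched, the rocker is switched on, and the arm is holding the orange key fully in with about 18 N.

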